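# Shim the low front of a desk organizer until its spirit level reads centred

## Robot

A 6-joint arm with a two-finger parallel gripper is mounted at the origin on the work surface. World frame = base frame: x ahead of the robot, y to its left, z up, the work surface at z = 0. Lengths are in m, angles in rad, forces in N, time in s.
With the tool pointing down it reaches from about 0.375 to 0.975 m from the base axis. Payload 3.8 kg.
Tool frame: the origin (TCP) lies midway between the tips of the shut fingers; the grasp point (between the pads) lies 19 mm behind it; z points along the fingers, y is the line along which they close (so a half turn about z gives the same grasp; the last joint's range is limited). The gripper opens to 88 mm and grips with 3 to 60 N. Pads are 18 mm wide; open, the fingers measure 123 mm over their backs; the gripper's body (75 mm by 187 mm) begins 45 mm behind the grasp point.
Start: joints at [-1.163, 0.264, 1.604, -0, 1.274, -0.037], TCP at [0.29, -0.609, 0.239] pointing down, gripper open.
Joint ranges: [-2.63, 2.63], [-0.94, 2.18], [0.31, 2.57], [-1.31, 4.45], [0, 2.66], [-2.55, 2.55]. Speed limits (rad/s): [2.57, 2.57, 3.14, 3.14, 3.14, 3.14].

## Interface

Orientations are given as a rotation vector (axis times angle).
In Python, from cell import manip, inverse_kinematics, cams, order gives the robot as it stands. Calls block until the motion is done:
- manip.move_pose(position, orientation): joint-space move of the TCP to a pose.
- manip.move_linear(position, rate=0.15, rot=None): straight line of the TCP; rot=None keeps the orientation; rate is the mean speed in m/s.
- manip.set_joints(angles): joint-space move.
- manip.set_gripper(opening, force=None): finger opening in m; force is the grip in N (None keeps the last); returns when the fingers have stopped.
- manip.dwell(seconds).
- inverse_kinematics(position, orientation): joint angles nearest the present ones, or None.
- manip.state(): the state.
- cams.capture(name): name is "side" or "top" or "wrist"; returns a dict with "image" (420x560x3 uint8, blue, green, red), "z_map" (420x560 float32, m along the optical axis (not along the pixel's ray), 0 where there is no reading), "intrinsics" (3x3 intrinsics, pixels), "position" and "orientation" of the camera in the world; the wrist camera has in their place "T_tool_cam" (4x4, takes a point from camera to tool coordinates, whose origin is the TCP and whose axes are the flange's). Camera axes: x right, y down, z forward; pixel columns grow to the right and rows downward; lengths in m; the calibration is good to about 2 mm. A picture is of the moment at which its call begins: read the wrist's pose just before it.
A pose or a line that the arm cannot do raises manip.IKError and nothing moves.
- order.close_job(): hands the job in; it is judged then, once.
The state is a dict: "clock": time; "joint_pos": joint angles; "joint_velocities": joint speeds; "tau": joint torques, N m; "tool_pos": TCP position; "tcp_rot": TCP orientation; "contact_force": force on the tool from outside, world axes, zero at the start; "moment": the same for the moment, N m; "gripper_width": finger opening in m; "grasp_force": force on a finger pad.
Only numpy, scipy, OpenCV 4.12 (cv2) and the standard library are available. Lean on these libraries where they do the work, as an engineer would, in place of code of your own. Each camera call takes 0.05 s, during which the arm holds its last target. There are 200 camera calls.

## Task

The steel desk organizer sits low at the front. Slide the orange wedge shim, thin end first, under the middle of its front bar and push it in gently until the bubble of the spirit level on top sits centred, wholly between the two black lines, then let go and leave the shim lying flat there. Do not lift, lean on or shove the organizer itself, never force a jammed shim, and leave the other things on the desk alone.

Things in the scene. Friction and masses are not known exactly. Their poses are not given: they have to be found in the camera images.
- shim_grip (a point): Orange plastic wedge shim, loose, 80 g, flat on the desk: centre of its upright grip, 30 mm above the underside. The grip is a block 28 mm long (x), 20 mm wide (y), top 50 mm above the underside. x points along the shim to its thin tip, z up. The shim ends 14 mm behind this point.
- shim_tip (a point): Middle of the shim's thin front edge, on its underside, 124 mm ahead of the grip centre; axes as the grip. The shim is 30 mm wide, 1.5 mm thick at the tip, rising straight to 23.3 mm at 110 mm behind the tip, where the grip begins.
- front_bar (a point): Mid-point, at its middle setting, of the round bar (10 mm thick, 60 mm long, along y) under the organizer's front. A screw sets the bar up to 4 mm higher or lower, unseen by this reading; its underside starts 3 to 11 mm above the desk and must rise about 7 mm. The shim goes under it pointing along this point's +x, between two 12 mm stubs at y = +-45 mm on which the front stands.
- organizer: Steel desk organizer, three stacked trays, loose, 0.8 to 1.3 kg, 200 mm deep (x), 250 wide (y), 178 high with the level. Origin under the trays' centre, level with the rear feet's soles; x points from front to back, z up. Rear rubber feet at x = 80 mm, trays' front at -100, front bar at -140. About 32 mrad nose-down at the start; only friction holds it in place.
- level (a point): Centre of the level's green window, on top of the organizer's top tray; x (front to back) runs along the window, z up. The black level body is 160 x 42 mm; two black lines cross the window at x = +-11 mm.
- bubble (a joint): Place of the level's white round bubble (15 mm across) along the window, in m: 0 is centred between the lines, positive is towards the organizer's back. 0.6 mm per mrad of nose-down tilt, stops at +-26 mm, settles in about 1.5 s. About 0.019 at the start; falls as the shim lifts the front (about 0.5 mm per mm of shim travel), negative if pushed too far.
- desk: Birch plywood desktop, its top at height 0.
- pot: Green ceramic pot with a succulent, 90 mm across, 82 mm high (plant to 110 mm), loose; origin at the centre of its underside. Leave alone.
- dispenser: Black plastic tape dispenser, 55 x 150 x 83 mm (long side along its y), loose; origin at the centre of its underside. Leave alone.
- mouse: White computer mouse, 100 x 56 x 32 mm (long side along its x), loose; origin at the centre of its underside. Leave alone.
Mind the look-alikes: they are no part of the job. Of the things shaped like the part that bears shim_grip, the orange one is meant.

How it is judged:
On the way:
1. the shim bears against the front bar while the bubble is still well off-centre (contact force between shim and organizer above 0.3 N and value of joint bubble above 0.006 m), for 0.2 s.
At the end, for the whole second after the job is handed in: The bubble rests within 2.5 mm of centre (wholly between the lines), the shim lies flat on the desk (within 0.05 rad, tip under 4 mm) and carries the front bar (over 0.5 N) with its tip within 25 mm of the bar's middle sideways, and the organizer is at rest within 15 mm of where it stood (value of joint bubble between -0.0025 and 0.0025 m and contact force between shim and organizer above 0.5 N and angle between shim_grip's own z axis and vertical below 0.05 rad and height (world z) of shim_tip below 0.004 m and y of shim_tip in the frame of front_bar between -0.025 and 0.025 m and linear speed of organizer below 0.01 m/s and distance of organizer from where it was at the start of the episode below 0.015 m); the robot touches nothing.
It fails at once if the robot touches the organizer with more than 3 N (contact force between any of the fingers, the arm and organizer above 3 N).
It fails at once if the shim bears on the organizer with more than 14 N (contact force between shim and organizer above 14 N).
It fails at once if the organizer is shoved more than 15 mm (distance of organizer from where it was at the start of the episode above 0.015 m).
It fails at once if the pot, the tape dispenser or the mouse is moved more than 20 mm or tipped ((distance of pot from where it was at the start of the episode above 0.02 m or angle between pot's own z axis and vertical above 0.2 rad) or (distance of dispenser from where it was at the start of the episode above 0.02 m or angle between dispenser's own z axis and vertical above 0.2 rad) or (distance of mouse from where it was at the start of the episode above 0.02 m or angle between mouse's own z axis and vertical above 0.2 rad)).
It also fails if it takes over 64 s, if anything falls off the work surface, if the arm or the gripper's body presses on something with over 40 N, if the wrist force passes 120 N, or if a joint passes its speed limit or range.

## Working session

There is one attempt and no reset: what is moved stays moved. The work goes in short steps, each a Python script; the robot and the scene stay as the last script left them, time stands still between calls to the robot, and variables do not carry over. Pictures are saved under pics/ and viewed, at most 10 in all, crops included, and the job is handed in when it is done.

```bash
ls; mkdir -p pics
python3 - <<'E'
from cell import manip, cams
import cv2, numpy as np
a=[]
for n in ("side","top"):
    c=cams.capture(n); cv2.imwrite(f"pics/{n}0.png",c["image"]); np.savez(f"{n}0.npz",**c)
    print(n,c["intrinsics"].tolist(),c["position"],c["orientation"])
E
```

```text
pics
side [[441.73362421830194, 0.0, 280.6029744218878], [0.0, 441.73362421830194, 211.17334695837667], [0.0, 0.0, 1.0]] [0.49510301 0.80169601 0.84858645] [-0.0311141   2.81179171 -1.36839568]
top [[474.28467648542926, 0.0, 287.38401055063275], [0.0, 474.28467648542926, 202.57023384968292], [0.0, 0.0, 1.0]] [ 0.4191502  -0.10666275  1.36775986] [-2.17001874  2.18126689 -0.08220516]
```

View pics/side0.png

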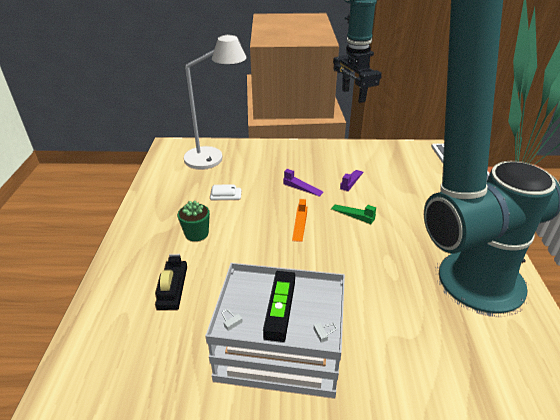

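View pics/top0.png

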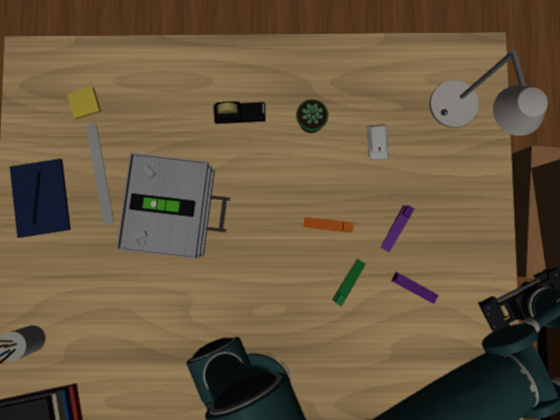

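The side view shows the organizer at (278,325), with the level on top. In the top view its front bar is at about (225,213), facing right. The orange shim lies at (304–353, 225), with its tip to the left (towards the bar) and the grip at about (346,227). The green and purple wedges are look-alikes.

```bash
cat > h.py <<'E'
import numpy as np, cv2
from scipy.spatial.transform import Rotation as R
def ray(c,uv,z):
    K=c["intrinsics"]; uv=np.atleast_2d(uv).astype(float)
    d=np.c_[(uv[:,0]-K[0,2])/K[0,0],(uv[:,1]-K[1,2])/K[1,1],np.ones(len(uv))]
    if "T" in c: Rm=c["T"][:3,:3]; p=c["T"][:3,3]
    else: Rm=R.from_rotvec(c["orientation"]).as_matrix(); p=c["position"]
    w=d@Rm.T; return p+w*((z-p[2])/w[:,2])[:,None]
def pts(c,mask):   # depth points in the world
    K=c["intrinsics"]; v,u=np.nonzero(mask&(c["z_map"]>0)); z=c["z_map"][v,u]
    d=np.c_[(u-K[0,2])/K[0,0]*z,(v-K[1,2])/K[1,1]*z,z]
    if "T" in c: return d@c["T"][:3,:3].T+c["T"][:3,3]
    return d@R.from_rotvec(c["orientation"]).as_matrix().T+c["position"]
def hsv(c): return cv2.cvtColor(c["image"],cv2.COLOR_BGR2HSV)
def col(c,lo,hi): return cv2.inRange(hsv(c),lo,hi)>0
def biggest(m):
    n,l,s,_=cv2.connectedComponentsWithStats(m.astype(np.uint8)); return l==1+np.argmax(s[1:,4])
def wrist(manip,cams):
    s=manip.state(); c=cams.capture("wrist"); T=np.eye(4); T[:3,:3]=R.from_rotvec(s["tcp_rot"]).as_matrix(); T[:3,3]=s["tool_pos"]
    c["T"]=T@c["T_tool_cam"]; return c
E
python3 - <<'E'
from h import *
for n in ("side","top"):
    c=dict(np.load(f"{n}0.npz"))
    m=biggest(col(c,(8,170,90),(16,255,255))); v,u=np.nonzero(m); P=pts(c,m)
    print(n,"orange",m.sum(),u.min(),u.max(),v.min(),v.max(),"zmax",P[:,2].max(),"zmin",P[:,2].min())
    print(" grip top",P[P[:,2]>.042].mean(0),(P[:,2]>.042).sum(), "centroid",P.mean(0))
    w,V=np.linalg.eigh(np.cov(P[:,:2].T)); d=V[:,1]; d*=np.sign(d[1]); print(" dir",d); s=P[:,:2]@d; print(" len",s.max()-s.min(),"tip",P[s.argmax()],"end",P[s.argmin()])
    m=col(c,(45,200,100),(70,255,255)); 
    if n=="side": m[:260]=0
    else: m[:, 250:]=0
    m=cv2.morphologyEx(m.astype(np.uint8),cv2.MORPH_CLOSE,np.ones((9,9)))>0
    m=biggest(m); P=pts(c,m); w,V=np.linalg.eigh(np.cov(P[:,:2].T)); d=V[:,1]; d*=np.sign(d[1])
    r=cv2.minAreaRect(np.argwhere(m)[:,::-1].astype(np.float32)); box=cv2.boxPoints(r)
    print(" window",m.sum(),P.mean(0),d,"rect ray",ray(c,r[0],.17),ray(c,box,.17)[:,:2].tolist())
c=dict(np.load("top0.npz")); I=c["image"][180:245,195:245]; 
Z=pts(c,np.ones((420,560),bool)); 
cv2.imwrite("pics/bar.png",cv2.resize(np.clip(I*2.0,0,255).astype(np.uint8),None,fx=9,fy=9,interpolation=cv2.INTER_NEAREST))
E
```

```text
side orange 414 292 307 199 240 zmax 0.052307127826584754 zmin -0.0037580678196132977
 grip top [ 0.45994761 -0.26355487  0.04772706] 50 centroid [ 0.46594136 -0.21409266  0.01769795]
 dir [0.13463828 0.99089481]
 len 0.20732346326962126 tip [ 0.48598897 -0.14334107  0.00304249] end [ 0.44759358 -0.34735261 -0.00143444]
 window 453 [0.513984   0.22243803 0.1743576 ] [0.11619511 0.99322641] rect ray [[0.51451336 0.21850488 0.17      ]] [[0.532068331254042, 0.25900042582057836], [0.5228790230212501, 0.16878172014102277], [0.4956022029890003, 0.17488090565889436], [0.506835110597737, 0.26414223491535915]]
top orange 500 304 353 217 232 zmax 0.05571358114621461 zmin -0.0042349605664884216
 grip top [ 0.4620942  -0.26496049  0.04931981] 72 centroid [ 0.46819031 -0.21221415  0.01825856]
 dir [0.12938528 0.9915944 ]
 len 0.1363033264186077 tip [ 4.87712349e-01 -1.44721826e-01  3.43431825e-04] end [ 0.46511369 -0.27923186  0.04895419]
 window 23 [0.52201065 0.23903596 0.17606292] [0.78839263 0.61517238] rect ray [[0.52089407 0.24012804 0.17      ]] [[0.527035002991096, 0.25337832507251207], [0.5352436729056892, 0.24253186969097895], [0.5147592593681762, 0.22689097554195187], [0.5065730897240107, 0.23772901351302056]]
```

View pics/bar.png

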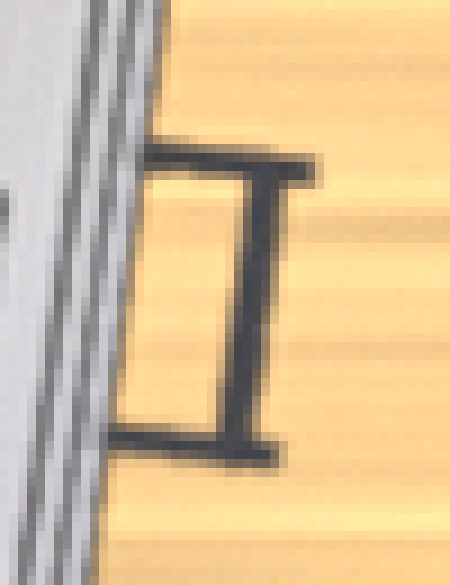

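The crop shows the bar from about (265,170) to (235,445) in zoomed pixels, so its middle is at full-image pixel (222.8,213.9). The organizer's x axis is about (0.11,0.99). Next I'll look from close by.

```bash
cat >> h.py <<'E'
def tool(dx,flip=False):  # tool z down, tool y across the shim direction dx
    x=np.array([dx[0],dx[1],0]); x/=np.linalg.norm(x); z=np.array([0,0,-1.]); 
    if flip: x=-x
    return R.from_matrix(np.c_[x,np.cross(z,x),z]).as_rotvec()
E
python3 - <<'E'
from h import *
from cell import manip,cams,inverse_kinematics as ik
c=dict(np.load("top0.npz")); bar=ray(c,(222.8,213.9),.012)[0]; print("bar",bar)
e=ray(c,[(195+265/9,180+170/9),(195+235/9,180+445/9)],.012); print(e)
s=manip.state(); print(R.from_rotvec(s["tcp_rot"]).as_matrix().round(2).tolist())
d=np.array([.12,.993])
for f in (0,1):
    for p in ([.462,-.265,.016],[*(bar[:2]-.05*d),.016]): print(f,p,np.round(ik(p,tool(d,f)),2) if ik(p,tool(d,f)) is not None else None)
c=cams.capture("wrist"); print(np.round(c["T_tool_cam"],3).tolist(),c["intrinsics"][0])
E
```

```text
bar [0.50010364 0.08814692 0.012     ]
[[0.54327221 0.0836941  0.012     ]
 [0.4556368  0.09269364 0.012     ]]
[[0.9, 0.43, -0.0], [0.43, -0.9, 0.0], [0.0, -0.0, -1.0]]
0 [0.462, -0.265, 0.016] [-0.57  0.24  2.09 -0.    0.81 -0.45]
0 [np.float64(0.4941036389692177), np.float64(0.03849692278664567), 0.016] [ 0.03  0.18  2.17 -0.    0.79  0.15]
1 [0.462, -0.265, 0.016] None
1 [np.float64(0.4941036389692177), np.float64(0.03849692278664567), 0.016] None
[[0.001, -0.956, -0.294, 0.076], [1.0, 0.001, -0.0, -0.001], [0.001, -0.294, 0.956, -0.147], [0.0, 0.0, 0.0, 1.0]] [355.61567152   0.         279.90921546]
```

```bash
cat >> h.py <<'E'
def tilt(dx,a=0.35): # tool leaning: top back, fingertips towards dx
    r=R.from_rotvec(tool(dx)); return (r*R.from_euler('y',-a)).as_rotvec()
E
python3 - <<'E'
from h import *
from cell import manip,cams,inverse_kinematics as ik
d=np.array([.12,.993]); o=tilt(d)
print(R.from_rotvec(o).as_matrix().round(2).tolist())
for p in ([.462,-.265,.016],[.494,.05,.016]): print(ik(p,o))
manip.move_pose([.462-.02*.12,-.265-.02,.14],o)
c=wrist(manip,cams); cv2.imwrite("pics/w1.png",c["image"]); np.savez("w1.npz",**c); print(manip.state()["clock"],manip.state()["contact_force"])
E
```

```text
[[0.11, 0.99, -0.04], [0.93, -0.12, -0.34], [-0.34, -0.0, -0.94]]
[-0.35361544  0.22349862  2.16857447 -0.52052747  0.73525957  0.15418792]
[ 0.26893074  0.27992273  2.09363454 -0.40201122  0.94557262  0.65552612]
1.6333 [-0.08291022 -0.05745213 -0.30855657]
```

View pics/w1.png

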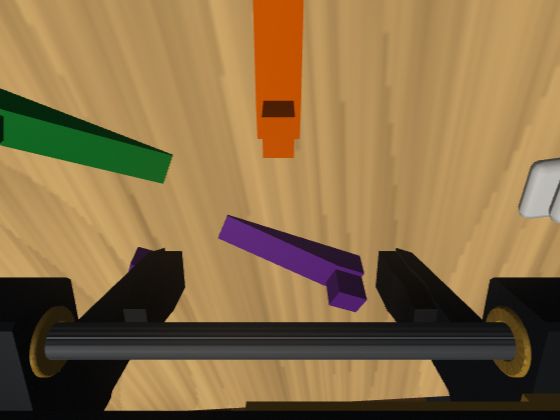

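The tilt came out the wrong way round. The picture does show the grip: front face at (278,108), top at rows 117–157. It is narrower than the 30 mm base, which shows beside it down to row 138. So the fingers must stay above the base, higher than about 23 mm. I'll fix the sign and measure again from a second pose.

```bash
sed -i "s/def tilt(dx,a=0.35)/def tilt(dx,a=0.25)/; s/'y',-a/'y',a/" h.py
cat >> h.py <<'E'
def shim(c):
    m=biggest(col(c,(5,150,60),(16,255,255))); P=pts(c,m); P=P[(P[:,2]<.06)&(P[:,2]>-.01)]
    g=P[P[:,2]>.044]; w=P[P[:,2]<.040]; t=cv2.minAreaRect(g[:,:2].astype(np.float32)*1000)
    wl,V=np.linalg.eigh(np.cov(P[:,:2].T)); d=V[:,1]; d*=np.sign(d[1]); n=np.array([d[1],-d[0]])
    s=(P[:,:2]-np.array(t[0])/1000)@d; q=(P[:,:2]-np.array(t[0])/1000)@n
    print("grip top",np.array(t[0]).round(1),np.round(t[1],1),"n",len(g),"dir",d.round(4),"s range",s.min().round(4),s.max().round(4),"q",q.min().round(4),q.max().round(4))
    b=(abs(s)<.012)&(P[:,2]<.04)&(abs(q)>.011)&(abs(q)<.015); print("base beside the grip z:",np.percentile(P[b,2],[10,50,90]).round(4) if b.sum()>5 else None,b.sum())
    return np.array(t[0])/1000,d
E
python3 - <<'E'
from h import *
from cell import manip,cams,inverse_kinematics as ik
shim(dict(np.load("w1.npz")))
d=np.array([.125,.992]); o=tilt(d)
p=np.array([.462,-.265])-.03*d
for q in ([.462,-.265,.03],[.494,.05,.03]): print(ik(q,o))
manip.move_pose([*p,.15],o)
c=wrist(manip,cams); cv2.imwrite("pics/w2.png",c["image"]); np.savez("w2.npz",**c); print(manip.state()["clock"]); shim(c)
E
```

```text
grip top [ 460.3 -264.5] [29.2 20.1] n 1461 dir [0.1126 0.9936] s range -0.0421 0.0706 q -0.017 0.0172
base beside the grip z: [0.0237 0.0246 0.0254] 364
[-0.7010846   0.29980791  2.00727917  0.25128312  0.98740249 -0.73073003]
[-0.12063154  0.15876906  2.18823052  0.34400771  0.82354016 -0.23396436]
2.3667
grip top [ 460.1 -264.6] [28.  19.8] n 1053 dir [0.1219 0.9925] s range -0.018 0.1245 q -0.0164 0.017
base beside the grip z: [0.0238 0.0247 0.0255] 282
```

View pics/w2.png

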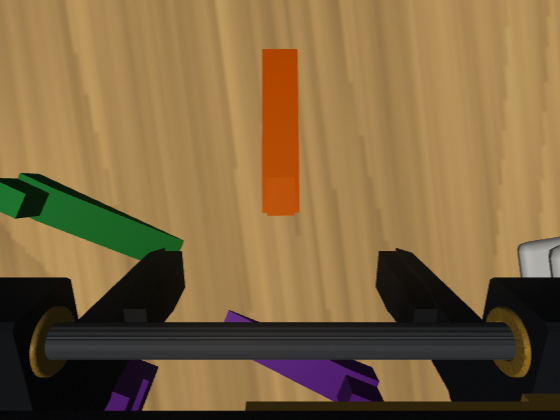

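The second view shows the shim upright at columns 263–299, tip at row 50 and grip at (281,195). The measured pose agrees with the earlier estimate. One close look at the bar, then I'll grasp.

Run:
```python
from h import *
from cell import manip,cams
d=np.array([.112,.9937]); o=tilt(d)
p=np.array([.500,.088])-.06*d
manip.move_pose([*p,.24],o)
c=wrist(manip,cams); cv2.imwrite("pics/w3.png",c["image"]); np.savez("w3.npz",**c); print(manip.state()["clock"])
# project the present bar estimate
T=np.linalg.inv(c["T"]); q=T[:3,:3]@np.array([.5,.088,.012])+T[:3,3]; print(c["intrinsics"]@q/q[2])
```

```text
3.6917
[280.91430578 166.35003624   1.        ]
```

View pics/w3.png

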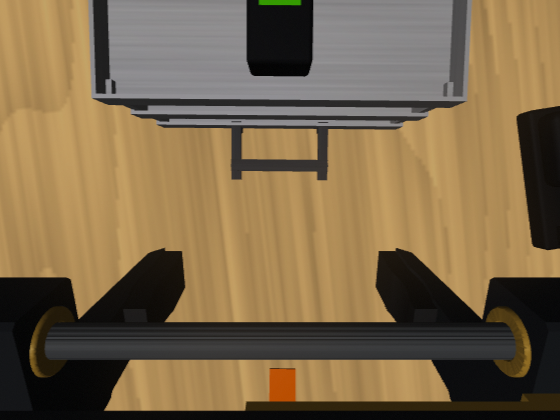

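The bar spans columns 242–318 at about row 165, between its two arms, and its middle is near (280,165). That matches the estimate, which projects to (281,166). Now I'll refine it and grasp.

Run:
```python
from h import *
from cell import manip,cams
c=dict(np.load("w3.npz")); g=cv2.cvtColor(c["image"],cv2.COLOR_BGR2GRAY)
L=[]
for u in range(248,313):
    v=np.nonzero(g[140:185,u]<85)[0]; L.append((u,140+v.mean()))
L=np.array(L); z=np.median(pts(c,np.pad(np.zeros((0,0)),0)!=0)) if 0 else None
m=np.zeros((420,560),bool); m[163:168,250:310]=1; P=pts(c,m); print("bar top depth z",np.median(P[:,2]),P.mean(0))
row=g[172:178,225:335].mean(0); dk=np.nonzero(row<85)[0]+225; mid=(dk.min()+dk.max())/2; print("arms",dk.min(),dk.max(),mid)
k=np.polyfit(L[:,0],L[:,1],1); e=ray(c,[(242,np.polyval(k,242)),(318,np.polyval(k,318))],.015); b=ray(c,(mid,np.polyval(k,mid)),.015)[0]
y=e[0]-e[1]; y/=np.linalg.norm(y); ax=np.array([-y[0]*0+y[1],-y[0]]); print("bar",b,"x axis",ax)
# tray front edge direction
d=np.array([.122,.9925]); o=tilt(d); gp=np.array([.4602,-.2645])+.003*d
manip.set_gripper(.055)
manip.move_pose([*gp,.12],o); manip.move_linear([*gp,.029],rate=.08)
manip.set_gripper(0.0,force=12)
s=manip.state(); print(s["clock"],s["tool_pos"],s["gripper_width"],s["grasp_force"],s["contact_force"])
```

```text
bar top depth z 0.03119744426756041 [0.49853388 0.08849679 0.03114061]
arms 232 326 279.0
bar [0.49808682 0.08959155 0.015     ] x axis [0.11681896 0.99315323]
7.45 [ 0.46073383 -0.26161911  0.02910654] 0.019814119789846766 11.926034716889262 [ 0.15749425 -0.09495742 -0.05134773]
```

```bash
python3 - <<'E'
from h import *
c=dict(np.load("side0.npz")); c2=c["image"][262:335,250:310]
cv2.imwrite("pics/lev.png",cv2.resize(c2,None,fx=8,fy=8,interpolation=cv2.INTER_CUBIC))
E
python3 - <<'E'
from h import *
from cell import manip,cams
ax=np.array([.1168,.9932]); bar=np.array([.4983,.089]); o=tilt(ax)
g=bar-ax*(.124+.02)+.003*ax
f=[]
manip.move_linear([*g,.029],rate=.06,rot=o)
s=manip.state(); print(s["clock"],s["tool_pos"],s["contact_force"],s["moment"],s["gripper_width"])
c=cams.capture("side"); np.savez("side1.npz",**c); print(shim(c))
c=cams.capture("top"); print(shim(c))
E
```

```text
11.125 [ 0.4818638  -0.05110285  0.02900096] [-0.28421418 -2.11763231  3.25992889] [-4.37867582e-01 -3.24871244e-04  3.95131133e-02] 0.02005089141266215
  avg = a.mean(axis, **keepdims_kw)
  ret = um.true_divide(
h.py:30: RuntimeWarning: Degrees of freedom <= 0 for slice
  wl,V=np.linalg.eigh(np.cov(P[:,:2].T)); d=V[:,1]; d*=np.sign(d[1]); n=np.array([d[1],-d[0]])
  c *= np.true_divide(1, fact)
  c *= np.true_divide(1, fact)
Traceback (most recent call last):
  File "h.py", line 32, in shim
    print("grip top",np.array(t[0]).round(1),np.round(t[1],1),"n",len(g),"dir",d.round(4),"s range",s.min().round(4),s.max().round(4),"q",q.min().round(4),q.max().round(4))
                                                                                                    ~~~~~^^
ValueError: zero-size array to reduction operation minimum which has no identity
```

View pics/lev.png

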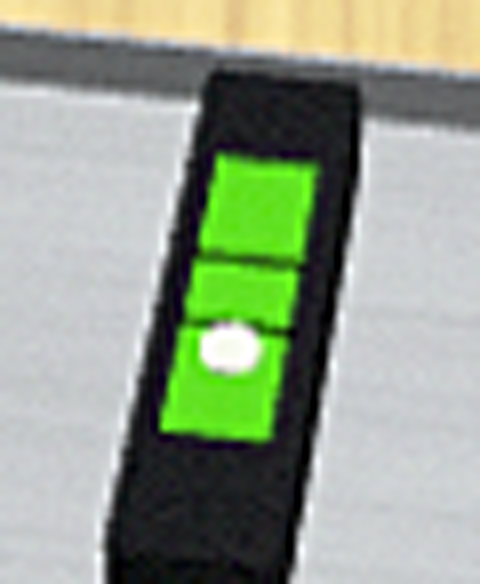

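The crop shows the level's two lines at zoomed rows 260 and 326, with the bubble at (230,348), off towards the back as expected. I'll write a bubble reader and check it against 19 mm.

```bash
cat >> h.py <<'E'
def bubble(c,u0=250,u1=310,v0=262,v1=335,ax=(.1168,.9932),f=8):
    I=cv2.resize(c["image"][v0:v1,u0:u1],None,fx=f,fy=f,interpolation=cv2.INTER_CUBIC); H=cv2.cvtColor(I,cv2.COLOR_BGR2HSV)
    gm=cv2.inRange(H,(40,120,90),(75,255,255)); gm=cv2.morphologyEx(gm,cv2.MORPH_CLOSE,np.ones((33,33)))
    cs,_=cv2.findContours(gm,cv2.RETR_EXTERNAL,cv2.CHAIN_APPROX_NONE); h=cv2.convexHull(max(cs,key=cv2.contourArea))
    full=np.zeros(gm.shape,np.uint8); cv2.fillConvexPoly(full,h,255)
    wm=(H[...,1]<110)&(H[...,2]>150)&(cv2.erode(full,np.ones((9,9)))>0)
    world=lambda vu: ray(c,np.c_[u0+(vu[:,1]+.5)/f-.5,v0+(vu[:,0]+.5)/f-.5],.174)[:,:2]@np.array(ax)
    W=world(np.argwhere(full>0)); B=world(np.argwhere(wm)); lo,hi=np.percentile(W,[0,100])
    # window middle from its area centroid along the axis
    return B.mean()-W.mean(), hi-lo, wm.sum()
E
python3 - <<'E'
from h import *
for n in ("side0","side1"): print(bubble(dict(np.load(n+".npz"))))
c=dict(np.load("side0.npz")); l=ray(c,[(250+250/8,294.5),(250+235/8,302.75),(250+230/8,305.5)],.174)[:,:2]@np.array([.1168,.9932]); print(l-l[:2].mean())
E
```

```text
(np.float64(0.015836395597860486), np.float64(0.09116372656811297), np.int64(2674))
(np.float64(0.015793160724370703), np.float64(0.09119900582725371), np.int64(2698))
[-0.01069834  0.01069834  0.01765273]
```

```bash
cat > push.py <<'E'
import sys; from h import *
from cell import manip,cams
ax=np.array([.1168,.9932]); bar=np.array([.4983,.089])
def push(to,step,rate,stop,dwell=0):
    while True:
        s=manip.state(); a=(s["tool_pos"][:2]-bar)@ax+.121   # tip past bar
        b=bubble(cams.capture("side"))[0]; F=s["contact_force"]
        print(f"t {s['clock']:.2f} tip {a*1e3:.1f} bubble {b*1e3:.2f} Fx {F[:2]@ax:.2f} lat {F[:2]@[ax[1],-ax[0]]:.2f} Fz {F[2]:.2f} w {s['gripper_width']:.4f}")
        if a>to-5e-4 or b<stop or abs(F[:2]@ax)>9: break
        a=min(a+step,to); manip.move_linear([*(bar+ax*(a-.121)),.029],rate=rate)
        if dwell: manip.dwell(dwell)
E
python3 - <<'E'
from push import *
push(.05,.005,.02,.0125)
E
```

```text
t 11.18 tip -20.1 bubble 15.77 Fx -3.64 lat 0.14 Fz 3.00 w 0.0198
t 11.62 tip -14.6 bubble 15.81 Fx -0.57 lat 0.89 Fz 2.34 w 0.0197
t 12.10 tip -9.3 bubble 15.85 Fx -0.40 lat -0.06 Fz 2.15 w 0.0201
t 12.57 tip -4.0 bubble 15.82 Fx -0.82 lat 0.15 Fz 2.31 w 0.0198
t 13.03 tip 1.3 bubble 15.87 Fx -0.67 lat 0.73 Fz 2.48 w 0.0199
t 13.50 tip 6.6 bubble 15.79 Fx -0.28 lat 0.03 Fz 1.41 w 0.0199
t 13.97 tip 11.1 bubble 15.79 Fx -5.52 lat 0.88 Fz 1.80 w 0.0200
t 14.39 tip 15.6 bubble 14.85 Fx -4.97 lat 0.63 Fz 1.03 w 0.0200
t 14.82 tip 20.2 bubble 12.64 Fx -5.67 lat 0.43 Fz 1.60 w 0.0194
t 15.24 tip 24.7 bubble 10.26 Fx -5.14 lat -0.03 Fz 1.29 w 0.0198
```

Run:
```python
from push import *
push(.038,.003,.015,.005,.4)
manip.dwell(1.2); print(bubble(cams.capture("side")), manip.state()["clock"])
c0=dict(np.load("side0.npz")); c=cams.capture("side"); np.savez("side2.npz",**c)
# organizer shift: tray rear corners, via phase correlation of the level/tray patch
a,b=[cv2.cvtColor(x["image"],cv2.COLOR_BGR2GRAY)[330:395,200:350].astype(np.float32) for x in (c0,c)]
print("patch shift px",cv2.phaseCorrelate(a,b,cv2.createHanningWindow(a.shape[::-1],cv2.CV_32F)))
```

```text
t 15.29 tip 24.7 bubble 9.85 Fx -5.05 lat 1.12 Fz 1.36 w 0.0198
t 16.06 tip 27.2 bubble 6.96 Fx -5.31 lat 0.01 Fz 1.02 w 0.0199
t 16.82 tip 29.7 bubble 5.91 Fx -5.94 lat 0.00 Fz 2.35 w 0.0199
t 17.59 tip 32.2 bubble 4.48 Fx -4.82 lat 0.74 Fz 2.19 w 0.0196
(np.float64(0.004402760092174496), np.float64(0.09312088993201659), np.int64(2616)) 18.8917
patch shift px ((-0.06732322082901021, 1.0670461772996376), 0.9758970472547743)
```

Run:
```python
from push import *
push(.0455,.0025,.012,-.002,.4)
manip.dwell(1.2); c=cams.capture("side"); print(bubble(c), manip.state()["clock"])
c0=dict(np.load("side0.npz")); np.savez("side3.npz",**c)
a,b=[cv2.cvtColor(x["image"],cv2.COLOR_BGR2GRAY)[330:395,200:350].astype(np.float32) for x in (c0,c)]
print("patch shift px",cv2.phaseCorrelate(a,b,cv2.createHanningWindow(a.shape[::-1],cv2.CV_32F)))
```

```text
t 18.94 tip 32.2 bubble 4.39 Fx -6.30 lat 1.16 Fz 1.50 w 0.0200
t 19.71 tip 34.1 bubble 3.51 Fx -5.70 lat 0.33 Fz 2.29 w 0.0201
t 20.47 tip 36.1 bubble 2.19 Fx -4.47 lat 0.53 Fz 2.02 w 0.0201
t 21.23 tip 38.0 bubble 1.29 Fx -5.62 lat 0.88 Fz 2.16 w 0.0200
t 21.98 tip 39.9 bubble 0.37 Fx -6.51 lat 0.93 Fz 2.83 w 0.0196
t 22.74 tip 41.9 bubble -0.60 Fx -6.10 lat 0.52 Fz 2.21 w 0.0201
t 23.50 tip 43.8 bubble -1.64 Fx -5.27 lat 0.71 Fz 1.44 w 0.0200
t 24.20 tip 44.9 bubble -2.44 Fx -5.84 lat -0.24 Fz 1.34 w 0.0198
(np.float64(-0.0025706645632001535), np.float64(0.09377866555055692), np.int64(2700)) 25.5
patch shift px ((-0.2233154324388522, 1.6930647864816635), 0.9512107298109267)
```

Run:
```python
from push import *
manip.set_gripper(.055)
s=manip.state(); p=s["tool_pos"]; print(s["contact_force"])
manip.move_linear([*p[:2],.15],rate=.12)
print("after release",bubble(cams.capture("side")))
l=bar+ax*.14; o=tilt(ax,.298)
manip.move_pose([*p[:2],.30],o); manip.move_linear([*(l-.03*ax),.29],rate=.15)
manip.dwell(.5); c=wrist(manip,cams); np.savez("w4.npz",**c); cv2.imwrite("pics/w4.png",c["image"]); print(manip.state()["clock"],"side",bubble(cams.capture("side")))
```

```text
[0.69073538 0.28754804 0.05399112]
after release (np.float64(-0.0023681844698854038), np.float64(0.09380399391617872), np.int64(2669))
29.9667 side (np.float64(-0.0023312799069293844), np.float64(0.09395127722089178), np.int64(2692))
```

View pics/w4.png

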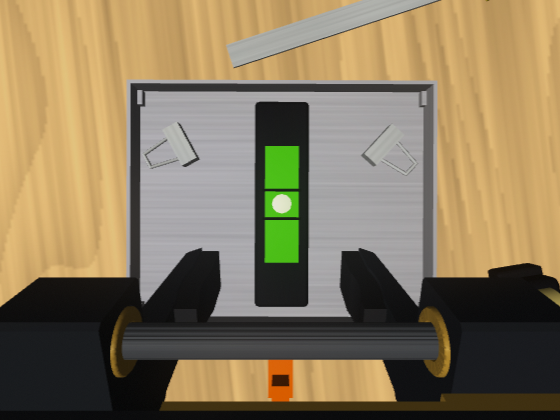

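The picture shows the bubble at about (282,203.5), between the lines at rows 190 and 219. It looks centred. The orange shim is at column 280, straight below. Now I'll measure it exactly and check the organizer's shift and the shim.

Run:
```python
from push import *
c=dict(np.load("w4.npz")); I=c["image"]; H=hsv(c)
wm=(H[...,1]<110)&(H[...,2]>120); m=np.zeros_like(wm); m[180:235,266:298]=1; v,u=np.nonzero(wm&m); print("bubble",u.mean(),v.mean(),len(u))
p=I[140:270,[267,268,269,295,296,297],1].astype(float).mean(1); d=p.max()-p
def cen(a,b): w=d[a-140:b-140]; w=w-w.min(); return (w*np.arange(a,b)).sum()/w.sum()
a,b=cen(185,195),cen(214,225); print("lines",a,b,"bubble mm toward back",((a+b)/2-v.mean())*22/(b-a))
# organizer shift from the top camera and shim state
p=manip.state()["tool_pos"]; manip.move_linear([*(bar-.26*ax),.32],rate=.25)
c0=dict(np.load("top0.npz")); t=cams.capture("top"); np.savez("top1.npz",**t); cv2.imwrite("pics/top1.png",t["image"])
x,y=[cv2.cvtColor(k["image"],cv2.COLOR_BGR2GRAY)[140:270,105:235].astype(np.float32) for k in (c0,t)]
print("top shift px (2.6 mm/px)",cv2.phaseCorrelate(x,y,cv2.createHanningWindow((130,130),cv2.CV_32F)))
w=wrist(manip,cams); np.savez("w5.npz",**w); cv2.imwrite("pics/w5.png",w["image"])
try: print(shim(t))
except Exception as e: print(e)
print(manip.state()["clock"],bubble(cams.capture("side")))
```

```text
bubble 281.39862542955325 203.27491408934708 291
lines 189.5969976905312 218.1184012066365 bubble mm toward back 0.4495318014756535
top shift px (2.6 mm/px) ((-1.610968003134559, 0.2370989256814653), 0.7021086403175637)
zero-size array to reduction operation minimum which has no identity
31.75 (np.float64(-0.002323890312959598), np.float64(0.09389821386757308), np.int64(2663))
  avg = a.mean(axis, **keepdims_kw)
  ret = um.true_divide(
h.py:30: RuntimeWarning: Degrees of freedom <= 0 for slice
  wl,V=np.linalg.eigh(np.cov(P[:,:2].T)); d=V[:,1]; d*=np.sign(d[1]); n=np.array([d[1],-d[0]])
  c *= np.true_divide(1, fact)
  c *= np.true_divide(1, fact)
```

View pics/top1.png

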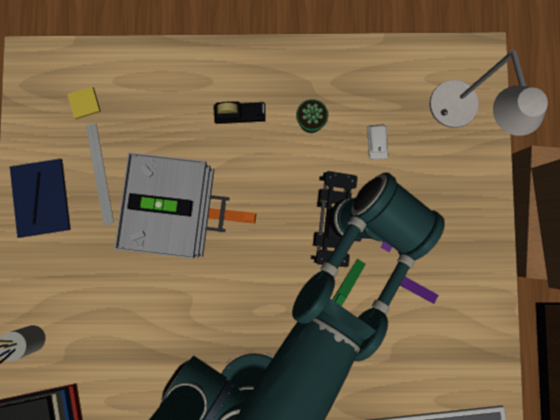

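The bubble reads 0.45 mm off centre and holds steady. The shim lies under the middle of the bar at (235,216), the organizer has shifted by only about 4 mm, and the arm is clear. I'm handing it in.

```bash
python3 -c "
from cell import order; print(order.close_job())"
```

```text
the job is handed in; nothing more can be done
None
```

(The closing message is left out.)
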